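Let a loaded hand-cranked lift down by its pawl

TASK

Two small hand-cranked lifts stand on the desk with their platforms up, each held by a pawl with a red knob. On the lift that carries the yellow box, raise the pawl clear of its toothed wheel and hold it up while the crank turns back by itself and the platform sinks slowly all the way down; then let the pawl drop back onto the wheel and let go. The yellow box must ride down on its platform; leave the other lift alone.

Things in the scene. Friction and masses are not known exactly. Their poses are not given: they have to be found in the camera images.
- knob_a (a point): Centre of the red pawl knob of the yellow box's lift: barrel 18 mm thick, 22 mm long along the pawl's hinge, 123 mm above the desk at rest, free to grip at both ends. Axes, pawl down: x level to the hinge, mast and platform, y left along hinge, z up; they turn with the pawl. Hinge 100 mm along x, 15 mm lower. Swings up freely 0.9 rad, falls back. Clear of teeth when 13 mm up; 20 to 35 is safe.
- knob_b (a point): The same point on the other, like lift, which carries a banded card pack: leave it alone. Each lift: fixed base 180 x 120 mm, front edge under the knob; 150 mm high mast begins 107 mm behind the knob. Crank axle 50 mm behind the knob, 70 mm above the desk; the crank turns on the right, 49 mm long, from 55 to 91 mm right of the knob: keep clear of it.
- platform_a (a joint): How far the yellow box's platform has been let down, m: 0 up (its top 105 mm above the desk), 0.070 fully down on its stop (top 35 mm above the desk). With the pawl clear of the wheel it sinks by its weight against a brake at about 10 mm/s, 5 to 8 s in all, the crank turning back with it two thirds of a turn; with the pawl down it is held.
- staple_box: Yellow carton 40 x 78 x 30 mm, 0.11 kg, lying loose on the white platform of lift a, 76 x 110 mm with a 5 mm lip, behind the mast. Origin: centre of its underside; z up, y along its length.
Things that resemble listed ones, but are neither listed nor needed, are in the scene too. There is more than one size of the staple_box; the job needs the larger.

How it is judged:
On the way, in this order (a step that is already met when the one before it is completed fails the run):
1. the pawl of the yellow box's lift is raised clear of the wheel while the platform is still up (height (world z) of knob_a above 0.137 m and value of joint platform_a below 0.02 m), for 0.1 s.
2. the platform sinks past half way with the pawl held up (value of joint platform_a between 0.035 and 0.062 m and height (world z) of knob_a above 0.134 m), for 0.2 s.
At the end, for the whole second after the job is handed in: The platform is fully down (within 6 mm), its pawl has dropped back onto the wheel (knob within 11 mm of its rest height), and the yellow box lies flat (within 10 degrees) and still on the lowered platform (value of joint platform_a above 0.064 m and height (world z) of knob_a below 0.134 m and height (world z) of staple_box between 0.03 and 0.048 m and angle between staple_box's own z axis and vertical below 0.17 rad and linear speed of staple_box below 0.02 m/s); the robot touches nothing.
It fails at once if the platform or its box comes down fast (over 50 mm/s) (velocity of joint platform_a above 0.05 m/s or linear speed of staple_box above 0.08 m/s).
It fails at once if the other lift's pawl is raised (its knob by more than 10 mm) (height (world z) of knob_b above 0.133 m).
It also fails if it takes over 48 s, if anything falls off the work surface, if the arm or the gripper's body presses on something with over 40 N, if the wrist force passes 120 N, or if a joint passes its speed limit or range.

ROBOT

A 7-joint arm with a two-finger parallel gripper is mounted at the origin on the work surface; the furniture and walls round the work are solid. World frame = base frame: x ahead of the robot, y to its left, z up, the work surface at z = 0. Lengths are in m, angles in rad, forces in N, time in s.
With the tool pointing down it reaches from about 0.4 to 0.875 m from the base axis. Payload 19.3 kg.
Tool frame: the origin (TCP) lies midway between the tips of the shut fingers; the grasp point (between the pads) lies 19 mm behind it; z points along the fingers, y is the line along which they close (so a half turn about z gives the same grasp; the last joint's range is limited). The gripper opens to 85 mm and grips with 20 to 120 N. Pads are 22 mm wide; open, the fingers measure 114 mm over their backs; the gripper's body (76 mm by 85 mm) begins 54 mm behind the grasp point. The pads swing forward as they close: fully open they stand 13 mm farther back than shut.
Start: joints at [-1.232, 0.521, -0.036, 1.599, 0.021, 1.021, -0.113], TCP at [0.248, 0.573, 0.231] pointing down, gripper open.
Joint ranges: [-2.91, 2.91], [-0.3, 2.13], [-1.5, 1.42], [0.17, 2.43], [-1.26, 4.41], [0.16, 1.93], [-2.52, 2.52]. Speed limits (rad/s): [1.89, 1.89, 2.39, 2.39, 3.01, 3.01, 3.01].

INTERFACE

Orientations are given as [roll, pitch, yaw] about the fixed x, y, z axes, in that order (R = Rz(yaw) Ry(pitch) Rx(roll)).
In Python, from workcell import * gives the robot as it stands.
- The arm moves only by the shell command python3 -m creep 'ROWS' [FORCE]. ROWS is JSON, a list that holds one entry, the list of rows, each a list of 7 numbers: the closure, from -1 (fully open) to 1 (shut), then the shift along the tool's x, y, z in m, then the turn, a rotation vector about the tool's x, y, z in degrees. A call has 1 to 10 rows; each row shifts and turns the commanded pose from where the row before left it, along the tool's axes as they then stand; what a row does not reach is not made up. A row lasts 1/10 s, in which the tool goes at most 50 mm and 8.59 degrees, less where a joint would pass 70% of its speed; a pose out of reach is approached as far as the arm can. A call is refused whole if a number of a shift passes 0.05 or a number of a turn 8.59, either way. A call with a gripper value outside its range is refused whole. The fingers move at their own pace and stop on an object; FORCE is the grip in N (left out, the last holds). Time passes only in rows, so rows that do not move let the fingers close. It gives the time, the measured TCP pose, the force, the opening and the grip force at its end, in the units of the state.
- observe(): the state, without advancing time (a new reading comes with each control period).
- grab_frame(name): name is "scene" or "top" or "wrist"; returns a dict with "image" (384x512x3 uint8, red, green, blue), "range_z" (384x512 float32, m along the optical axis (not along the pixel's ray), 0 where there is no reading), "fx", "fy", "cx", "cy" (pixels), "R" (3x3) and "t" (3): a world point X has camera coordinates R X + t; the wrist camera has in their place "T_tool_cam" (4x4, takes a point from camera to tool coordinates, whose origin is the TCP and whose axes are the flange's). Camera axes: x right, y down, z forward; pixel columns grow to the right and rows downward; lengths in m; the calibration is good to about 2 mm. A picture is of the moment at which its call begins: read the wrist's pose just before it.
- job_done(): hands the job in; it is judged then, once.
Trained networks look in a picture, given as the dict that the camera call returned (one of the last four; its "shot" number tells which), for a name from the list of things; names that differ only in an ending like _2 or _b are one class to them, and where a whole thing is asked for, a point or a joint stands for the part that bears it (a point fixed in the world has none). Each returns a list of dicts, best first, with "confidence" (0 to 1); they miss things now and then, are a little off and sometimes report something else, mostly with a low value. They report only what shows in the picture. A call takes as long as a camera call. They do not tell look-alikes from the thing itself.
- find_in(picture, thing): "extent" ([centre column, centre row, width, height] in pixels, round what is visible of it).
- outline_of(picture, thing): "region" (384x512 bool, what is visible of it) and "extent" ([centre column, centre row, width, height] in pixels, round what is visible of it).
- tip_of(picture, thing): "position" ([column, row] in pixels: a listed point, or the origin of a listed thing).
The state is a dict: "clock": time; "qpos": joint angles; "qd": joint speeds; "joint_efforts": joint torques, N m; "position": TCP position; "tool_rot": TCP orientation; "force": force on the tool from outside, world axes, zero at the start; "moment": the same for the moment, N m; "grip_width": finger opening in m; "finger_force": force on a finger pad.
Only numpy, scipy, OpenCV 4.12 (cv2) and the standard library are available. Lean on these libraries where they do the work, as an engineer would, in place of code of your own. Each camera call takes 0.05 s, during which the arm holds its last target. There are 200 camera calls.

## Working session

There is one attempt and no reset: what is moved stays moved. The work goes in short steps, Python scripts to look and compute and a shell command to move; the robot and the scene stay as the last step left them, time stands still between calls to the robot, and variables do not carry over. Pictures are saved under pics/ and viewed, at most 10 in all, crops included, and the job is handed in when it is done.

```bash
mkdir -p pics
cat > h.py <<'E'
from workcell import *
import numpy as np, cv2
def world(p,u,v,z=None):
    d=p["range_z"]; u0,v0=int(round(u)),int(round(v))
    if z is None:
        w=d[max(0,v0-2):v0+3,max(0,u0-2):u0+3]; w=w[w>0]; z=np.median(w)
    c=np.array([(u-p["cx"])/p["fx"]*z,(v-p["cy"])/p["fy"]*z,z])
    return p["R"].T@(c-p["t"])
E
python3 - <<'E'
from h import *
s=observe(); print({k:np.round(s[k],3) for k in ("clock","position","tool_rot","grip_width","force")})
ims=[]
for n in ("scene","top"):
    p=grab_frame(n); ims.append(p["image"])
    for th in ("knob_a","staple_box","platform_a"):
        for r in find_in(p,th)[:4]:
            e=r["extent"]; print(n,th,round(r["confidence"],2),np.round(e),np.round(world(p,e[0],e[1]),3))
    for r in tip_of(p,"knob_a")[:4]:
        e=r["position"]; print(n,"tip",round(r["confidence"],2),np.round(e),np.round(world(p,*e),3))
im=np.vstack(ims); im=cv2.resize(im[:,:,::-1],(400*2,600*2)) if 0 else im[:,:,::-1]
cv2.imwrite("pics/s.png",im[:384]);cv2.imwrite("pics/t.png",im[384:])
E
```

```text
{'clock': np.float64(0.0), 'position': array([0.248, 0.573, 0.231]), 'tool_rot': array([-3.14 ,  0.   ,  2.733]), 'grip_width': np.float64(0.086), 'force': array([-0.281,  0.296,  0.981])}
scene knob_a 0.76 [160. 207.  16.  34.] [0.498 0.3   0.119]
scene knob_a 0.6 [306. 166.  50.  21.] [0.462 0.001 0.119]
scene staple_box 0.94 [269. 142.  36.  28.] [0.567 0.017 0.132]
scene staple_box 0.89 [257. 286.  35.  29.] [0.326 0.212 0.02 ]
scene platform_a 0.66 [258. 153.  32.  22.] [0.577 0.04  0.109]
scene tip 0.87 [158. 219.] [0.457 0.321 0.128]
scene tip 0.6 [324. 170.] [ 0.419 -0.009  0.127]
top knob_a 0.88 [169. 182.  29.  51.] [0.5   0.294 0.118]
top knob_a 0.81 [324. 194.  24.  57.] [ 0.473 -0.006  0.116]
top staple_box 0.64 [321. 138.  46.  32.] [ 0.58  -0.002  0.133]
top staple_box 0.63 [221. 266.  21.  24.] [0.335 0.202 0.019]
top platform_a 0.68 [318. 133.  68.  52.] [0.589 0.005 0.133]
top tip 0.82 [159. 204.] [0.457 0.31  0.128]
top tip 0.72 [331. 215.] [ 0.432 -0.017  0.129]
```

View pics/s.png

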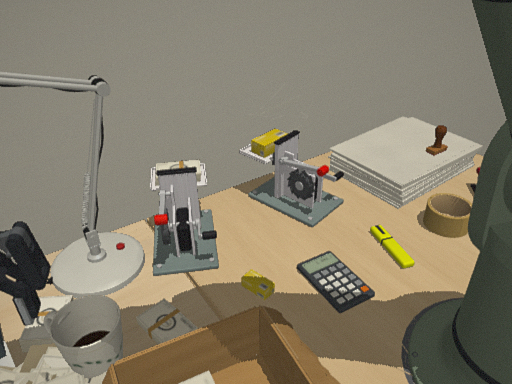

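View pics/t.png

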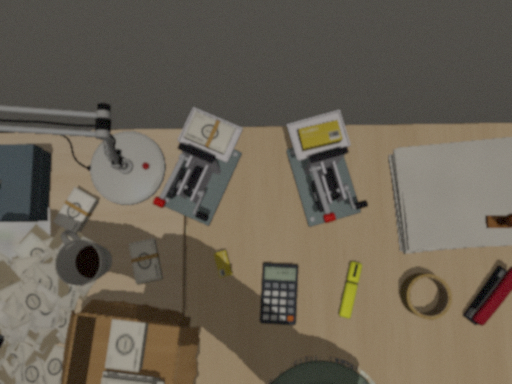

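The scene view shows the yellow box's lift at right, with its knob near (322,170). In the top view its knob is at (330,217), its crank at (362,205) and its box at (321,135). The lift with the card pack is on the left, and the small yellow box on the desk is a decoy. I'll move above knob_a.

```bash
python3 -m creep '[[[-1,-0.02,-0.0235,-0.0025,0,0,0],[-1,-0.02,-0.0235,-0.0025,0,0,0],[-1,-0.02,-0.0235,-0.0025,0,0,0],[-1,-0.02,-0.0235,-0.0025,0,0,0],[-1,-0.02,-0.0235,-0.0025,0,0,0],[-1,-0.02,-0.0235,-0.0025,0,0,0],[-1,-0.02,-0.0235,-0.0025,0,0,0],[-1,-0.02,-0.0235,-0.0025,0,0,0],[-1,-0.02,-0.0235,-0.0025,0,0,0],[-1,-0.02,-0.0235,-0.0025,0,0,0]]]'
python3 -m creep '[[[-1,-0.02,-0.0235,-0.0025,0,0,0],[-1,-0.02,-0.0235,-0.0025,0,0,0],[-1,-0.02,-0.0235,-0.0025,0,0,0],[-1,-0.02,-0.0235,-0.0025,0,0,0],[-1,-0.02,-0.0235,-0.0025,0,0,0],[-1,-0.02,-0.0235,-0.0025,0,0,0],[-1,-0.02,-0.0235,-0.0025,0,0,0],[-1,-0.02,-0.0235,-0.0025,0,0,0],[-1,-0.02,-0.0235,-0.0025,0,0,0],[-1,-0.02,-0.0235,-0.0025,0,0,0]]]'
python3 -m creep '[[[-1,0,0,0,0,0,-7],[-1,0,0,0,0,0,-7],[-1,0,0,0,0,0,-7],[-1,0,0,0,0,0,-7],[-1,0,0,0,0,0,-6],[-0.4,0,0,0,0,0,0],[-0.4,0,0,0,0,0,0]]]'
cat > look.py <<'E'
from h import *
from scipy.spatial.transform import Rotation as Ro
import sys
s=observe(); p=grab_frame("wrist")
T=np.array(p["T_tool_cam"]); Rt=Ro.from_euler("xyz",s["tool_rot"]).as_matrix()
Rc=Rt@T[:3,:3]; tc=Rt@T[:3,3]+s["position"]
p["R"]=Rc.T; p["t"]=-Rc.T@tc
print(round(float(s["clock"]),2),np.round(s["position"],4),np.round(s["tool_rot"],3),np.round(s["qpos"],2),round(float(s["grip_width"]),3))
cv2.imwrite(sys.argv[1],p["image"][:,:,::-1])
def cloud(p,m):
    v,u=np.nonzero(m&(p["range_z"]>0)); z=p["range_z"][v,u]
    return (np.c_[(u-p["cx"])/p["fx"]*z,(v-p["cy"])/p["fy"]*z,z]-p["t"])@p["R"]
def report(p,n):
    h=cv2.cvtColor(p["image"],cv2.COLOR_RGB2HSV)
    red=((h[...,0]<8)|(h[...,0]>172))&(h[...,1]>150)&(h[...,2]>70)
    k,l,st,_=cv2.connectedComponentsWithStats(red.astype(np.uint8))
    for i in range(1,k):
        if st[i,4]<15: continue
        c=cloud(p,l==i)
        if len(c): print(n,"red",st[i],"lo",np.round(np.percentile(c,3,0),3),"hi",np.round(np.percentile(c,97,0),3),"med",np.round(np.median(c,0),3),"maxbox",np.round(cv2.minAreaRect((c[:,:2]*1000).astype(np.float32))[0],1),cv2.minAreaRect((c[:,:2]*1000).astype(np.float32))[1:])
    for r in tip_of(p,"knob_a")[:3]: print(n,"tip",round(r["confidence"],2),np.round(r["position"]),np.round(world(p,*r["position"]),3))
    for r in outline_of(p,"platform_a")[:2]:
        c=cloud(p,r["region"]); print(n,"plat",round(r["confidence"],2),np.round(np.median(c,0),3))
report(p,"wrist")
q=grab_frame("top"); report(q,"top")
# base yaw: points at low height in lift neighbourhood
c=cloud(q,np.ones((384,512),bool))
b=c[(c[:,2]>0.005)&(c[:,2]<0.02)&(c[:,0]>.4)&(c[:,0]<.62)&(abs(c[:,1])<.1)]
print("base",len(b),cv2.minAreaRect((b[:,:2]*1000).astype(np.float32)) if len(b) else "")
E
python3 look.py pics/w1.png
```

```text
clock: 1.5
position: [0.3388, 0.2772, 0.2566]
tool_rot: [3.141, 0.0, 2.733]
force: [0.8, 0.1, -0.2]
grip_width: 0.0853
finger_force: 0.0
clock: 2.5
position: [0.4289, -0.018, 0.2816]
tool_rot: [3.141, 0.0, 2.733]
force: [-0.2, -0.6, 0.3]
grip_width: 0.0853
finger_force: 0.0
clock: 3.2
position: [0.4286, -0.0169, 0.2814]
tool_rot: [3.142, 0.0, -2.96]
force: [0.2, 0.2, 0.6]
grip_width: 0.0604
finger_force: 0.0
3.2 [ 0.4286 -0.0169  0.2814] [ 3.142  0.    -2.96 ] [-0.32  0.14  0.25  2.03 -0.04  0.97  1.7 ] 0.06
wrist red [247 166  24  19 397] lo [ 0.42  -0.022  0.126] hi [ 0.436 -0.002  0.133] med [ 0.427 -0.012  0.131] maxbox [428.1 -11.6] ((16.338178634643555, 21.169044494628906), 13.722391128540039)
wrist tip 0.97 [258. 173.] [ 0.426 -0.012  0.131]
wrist plat 0.91 [0.592 0.036 0.105]
top red [154 198  11   9  71] lo [0.453 0.301 0.125] hi [0.468 0.32  0.131] med [0.46  0.31  0.129] maxbox [460.1 310.8] ((19.485532760620117, 12.646740913391113), 71.19638061523438)
top tip 0.83 [160. 203.] [0.457 0.308 0.129]
top plat 0.83 [0.601 0.007 0.104]
base 980 ((516.8729248046875, -15.370941162109375), (179.25221252441406, 109.9333267211914), 15.071206092834473)
```

View pics/w1.png

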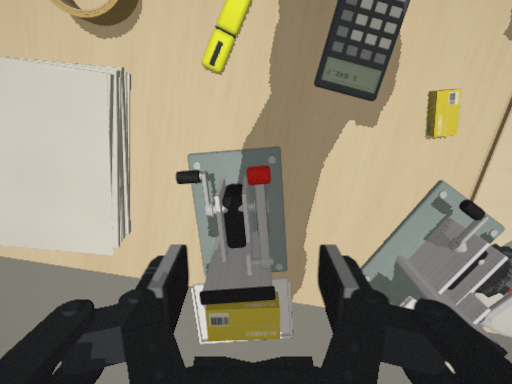

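The wrist view shows the knob at (258,175), or (0.428, -0.012) in the world with its top at 0.132. The crank handle is at (188,177), about 60 mm to its right. Lift yaw is about 14.4°. I'll align, half close and descend.

```bash
python3 -m creep '[[[0,-0.001,0.005,0,0,0,-4],[0,0,0,0.025,0,0,0],[0,0,0,0.025,0,0,0],[0,0,0,0.025,0,0,0],[0,0,0,0.025,0,0,0],[0,0,0,0.016,0,0,0],[0,0,0,0,0,0,0]]]'
python3 look.py pics/w2.png
```

```text
clock: 4.2
position: [0.4278, -0.0118, 0.1638]
tool_rot: [3.141, -0.003, -2.888]
force: [0.0, 0.0, 0.5]
grip_width: 0.0429
finger_force: 0.0
4.2 [ 0.4278 -0.0118  0.1638] [ 3.141e+00 -3.000e-03 -2.888e+00] [-0.28  0.33  0.21  2.17 -0.11  0.66  1.82] 0.043
wrist red [ 235  211   37   29 1013] lo [ 0.42  -0.022  0.124] hi [ 0.436 -0.002  0.133] med [ 0.426 -0.012  0.131] maxbox [455.5  -4.1] ((73.322265625, 28.68912124633789), 14.792953491210938)
wrist tip 0.78 [255. 223.] [ 0.425 -0.011  0.131]
top red [154 197  11  10  72] lo [0.453 0.302 0.125] hi [0.468 0.319 0.132] med [0.46  0.31  0.129] maxbox [460.9 310.4] ((18.52444076538086, 13.829293251037598), 67.72315979003906)
top tip 0.7 [158. 203.] [0.458 0.313 0.129]
top plat 0.7 [0.614 0.021 0.104]
base 892 ((508.0625, 17.956485748291016), (179.51747131347656, 41.36373519897461), 14.701421737670898)
```

View pics/w2.png

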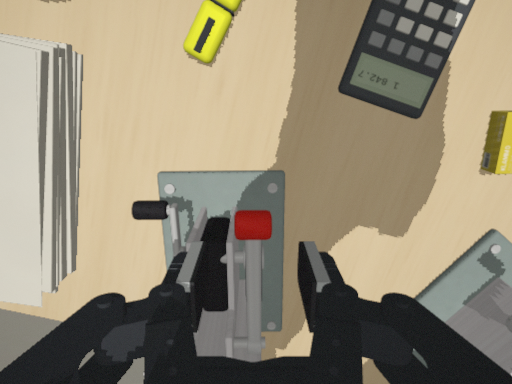

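The knob at (253,225) is centred between the fingers. I'll check the heights under the finger footprints before descending.

```bash
cat > cells.py <<'E'
from h import *
from scipy.spatial.transform import Rotation as Ro
s=observe(); p=grab_frame("wrist")
T=np.array(p["T_tool_cam"]); Rt=Ro.from_euler("xyz",s["tool_rot"]).as_matrix()
Rc=Rt@T[:3,:3]; tc=Rt@T[:3,3]+s["position"]
z=p["range_z"]; v,u=np.nonzero(z>0); zz=z[v,u]
c=np.c_[(u-p["cx"])/p["fx"]*zz,(v-p["cy"])/p["fy"]*zz,zz]@Rc.T+tc
a=0.2513; d=c[:,:2]-[.428,-.012]
X=d@[np.cos(a),np.sin(a)]*1e3; Y=d@[-np.sin(a),np.cos(a)]*1e3
for x in range(-20,50,10):
    print(x,[(int(1e3*np.max(c[m,2])) if (m:=(X>=x)&(X<x+10)&(Y>=y)&(Y<y+10)&(c[:,2]<.16)).any() else None) for y in range(-75,45,10)])
E
python3 cells.py
```

```text
-20 [2, 1, 2, 1, 2, 1, 1, 1, 1, 1, 2, 1]
-10 [11, 11, 11, 11, 12, 11, 133, 133, 133, 10, 11, 2]
0 [79, 78, 12, 12, 11, 12, 133, 133, 133, 14, 11, 1]
10 [80, 78, 11, 11, 11, 11, 11, 126, 124, 15, 12, 1]
20 [11, 78, 91, 87, 11, 90, 82, 125, 121, 12, 11, 1]
30 [11, 78, 91, 90, 75, 92, 98, 124, 98, 11, 11, 2]
40 [12, 80, 77, 76, 77, 91, 103, 122, 103, 11, 11, 2]
```

```bash
python3 -m creep '[[[0,0,0,0.02,0,0,0],[0,0,0,0.02,0,0,0],[0,0,0,0.019,0,0,0],[0,0,0,0,0,0,0],[0.6,0,0,0,0,0,0],[0.6,0,0,0,0,0,0],[0.6,0,0,0,0,0,0],[0.6,0,0,0,0,0,0],[0.6,0,0,0,0,0,0]]]' 30
```

```text
clock: 5.45
position: [0.429, -0.0116, 0.1069]
tool_rot: [3.142, 0.001, -2.887]
force: [-2.6, 0.7, 9.2]
grip_width: 0.0212
finger_force: 34.5
```

```bash
python3 -m creep '[[[0.6,-0.0007,0,-0.005,0,0,0],[0.6,-0.001,0,-0.005,0,0,0],[0.6,-0.0013,0,-0.005,0,0,0],[0.6,-0.0016,0,-0.005,0,0,0],[0.6,-0.002,0,-0.005,0,0,0],[0.6,-0.001,0,-0.002,0,0,0],[0.6,0,0,0,0,0,0],[0.6,0,0,0,0,0,0]]]'
python3 look.py pics/w3.png
```

```text
clock: 6.25
position: [0.4359, -0.0098, 0.1332]
tool_rot: [3.142, -0.0, -2.887]
force: [1.3, 1.9, -1.6]
grip_width: 0.0215
finger_force: 32.0
6.25 [ 0.4359 -0.0098  0.1332] [ 3.142 -0.    -2.887] [-0.27  0.39  0.19  2.18 -0.13  0.58  1.85] 0.021
wrist red [ 228  250   51   41 1998] lo [ 0.426 -0.02   0.147] hi [ 0.441 -0.001  0.157] med [ 0.432 -0.011  0.155] maxbox [436.1  -9.7] ((19.820606231689453, 21.20419692993164), 14.895102500915527)
wrist tip 0.91 [253. 270.] [ 0.431 -0.011  0.155]
top red [154 197  11  10  72] lo [0.453 0.302 0.126] hi [0.468 0.319 0.132] med [0.46  0.31  0.129] maxbox [460.5 310.6] ((18.829797744750977, 13.594195365905762), 63.12041091918945)
top tip 0.94 [160. 202.] [0.459 0.309 0.129]
top plat 0.66 [0.611 0.018 0.097]
base 827 ((507.8533020019531, 17.674884796142578), (179.60902404785156, 41.39241409301758), 14.877538681030273)
```

View pics/w3.png

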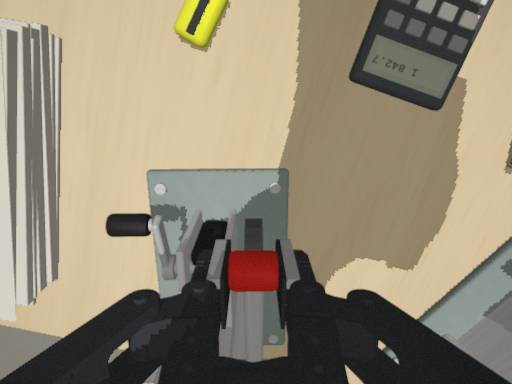

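The knob, at (253,270), is held between the pads and has come up about 25 mm. The platform is already sinking, at 0.097. I'll hold and watch.

```bash
H='x'; python3 -m creep '[[[0.6,0,0,0,0,0,0],[0.6,0,0,0,0,0,0],[0.6,0,0,0,0,0,0],[0.6,0,0,0,0,0,0],[0.6,0,0,0,0,0,0],[0.6,0,0,0,0,0,0],[0.6,0,0,0,0,0,0],[0.6,0,0,0,0,0,0],[0.6,0,0,0,0,0,0],[0.6,0,0,0,0,0,0]]]' >/dev/null
python3 -m creep '[[[0.6,0,0,0,0,0,0],[0.6,0,0,0,0,0,0],[0.6,0,0,0,0,0,0],[0.6,0,0,0,0,0,0],[0.6,0,0,0,0,0,0],[0.6,0,0,0,0,0,0],[0.6,0,0,0,0,0,0],[0.6,0,0,0,0,0,0],[0.6,0,0,0,0,0,0],[0.6,0,0,0,0,0,0]]]' >/dev/null
python3 -m creep '[[[0.6,0,0,0,0,0,0],[0.6,0,0,0,0,0,0],[0.6,0,0,0,0,0,0],[0.6,0,0,0,0,0,0],[0.6,0,0,0,0,0,0],[0.6,0,0,0,0,0,0],[0.6,0,0,0,0,0,0],[0.6,0,0,0,0,0,0],[0.6,0,0,0,0,0,0],[0.6,0,0,0,0,0,0]]]'
python3 look.py pics/w4.png
```

```text
clock: 9.55
position: [0.436, -0.0098, 0.1333]
tool_rot: [3.142, -0.0, -2.887]
force: [-4.1, 2.7, -0.2]
grip_width: 0.0214
finger_force: 32.2
9.55 [ 0.436  -0.0098  0.1333] [ 3.142 -0.    -2.887] [-0.27  0.39  0.19  2.18 -0.13  0.58  1.85] 0.021
wrist red [ 228  250   51   41 2009] lo [ 0.426 -0.02   0.147] hi [ 0.441 -0.001  0.157] med [ 0.432 -0.011  0.155] maxbox [436.   -9.9] ((19.38277816772461, 21.348451614379883), 14.062500953674316)
wrist tip 0.76 [257. 272.] [ 0.432 -0.009  0.156]
wrist plat 0.62 [0.55  0.035 0.066]
top red [144 164   4   4  15] lo [0.548 0.363 0.028] hi [0.555 0.37  0.032] med [0.55  0.367 0.03 ] maxbox [551.1 366.2] ((7.243101596832275, 6.635953903198242), 86.17680358886719)
top red [154 197  11  10  74] lo [0.453 0.301 0.124] hi [0.468 0.319 0.132] med [0.46  0.31  0.129] maxbox [460.3 310.6] ((19.38241958618164, 13.252665519714355), 66.23992156982422)
top tip 0.66 [160. 201.] [0.463 0.308 0.13 ]
top plat 0.76 [0.614 0.025 0.063]
base 749 ((507.5986328125, 17.99805450439453), (178.83700561523438, 40.43183135986328), 14.966489791870117)
```

```bash
python3 -m creep '[[[0.6,0,0,0,0,0,0],[0.6,0,0,0,0,0,0],[0.6,0,0,0,0,0,0],[0.6,0,0,0,0,0,0],[0.6,0,0,0,0,0,0],[0.6,0,0,0,0,0,0],[0.6,0,0,0,0,0,0],[0.6,0,0,0,0,0,0],[0.6,0,0,0,0,0,0],[0.6,0,0,0,0,0,0]]]' >/dev/null
python3 -m creep '[[[0.6,0,0,0,0,0,0],[0.6,0,0,0,0,0,0],[0.6,0,0,0,0,0,0],[0.6,0,0,0,0,0,0],[0.6,0,0,0,0,0,0],[0.6,0,0,0,0,0,0],[0.6,0,0,0,0,0,0],[0.6,0,0,0,0,0,0],[0.6,0,0,0,0,0,0],[0.6,0,0,0,0,0,0]]]' >/dev/null
python3 -m creep '[[[0.6,0,0,0,0,0,0],[0.6,0,0,0,0,0,0],[0.6,0,0,0,0,0,0],[0.6,0,0,0,0,0,0],[0.6,0,0,0,0,0,0],[0.6,0,0,0,0,0,0],[0.6,0,0,0,0,0,0],[0.6,0,0,0,0,0,0],[0.6,0,0,0,0,0,0],[0.6,0,0,0,0,0,0]]]' >/dev/null
python3 -m creep '[[[0.6,0,0,0,0,0,0],[0.6,0,0,0,0,0,0],[0.6,0,0,0,0,0,0],[0.6,0,0,0,0,0,0],[0.6,0,0,0,0,0,0],[0.6,0,0,0,0,0,0],[0.6,0,0,0,0,0,0],[0.6,0,0,0,0,0,0],[0.6,0,0,0,0,0,0],[0.6,0,0,0,0,0,0]]]' >/dev/null
python3 look.py pics/w5.png | grep plat
python3 -m creep '[[[0.6,0,0,0,0,0,0],[0.6,0,0,0,0,0,0],[0.6,0,0,0,0,0,0],[0.6,0,0,0,0,0,0],[0.6,0,0,0,0,0,0],[0.6,0,0,0,0,0,0]]]'
python3 look.py pics/w6.png | grep plat
```

```text
wrist plat 0.63 [0.56  0.042 0.035]
top plat 0.61 [0.615 0.027 0.034]
clock: 14.75
position: [0.436, -0.0098, 0.1333]
tool_rot: [-3.142, -0.0, -2.887]
force: [-3.4, 2.9, -0.6]
grip_width: 0.0214
finger_force: 32.2
wrist plat 0.72 [0.561 0.042 0.035]
```

The platform is on its stop at 0.035. I'll lower the pawl, release and retreat upward.

```bash
python3 -m creep '[[[0.6,0.001,0,0.002,0,0,0],[0.6,0.002,0,0.005,0,0,0],[0.6,0.0016,0,0.005,0,0,0],[0.6,0.0013,0,0.005,0,0,0],[0.6,0.001,0,0.005,0,0,0],[0.6,0,0,0.002,0,0,0],[0.6,0,0,0,0,0,0]]]'
python3 -m creep '[[[0,0,0,0,0,0,0],[0,0,0,0,0,0,0],[0,0,0,0,0,0,0],[0,0,0,0,0,0,0],[0,0,0,-0.01,0,0,0],[0,0,0,-0.02,0,0,0],[0,0,0,-0.03,0,0,0],[0,0,0,-0.03,0,0,0],[0,0,0,-0.03,0,0,0],[0,0,0,-0.03,0,0,0]]]'
python3 -m creep '[[[0,0,0,-0.02,0,0,0],[0,0,0,0,0,0,0],[0,0,0,0,0,0,0]]]' >/dev/null
python3 look.py pics/w7.png
```

```text
clock: 15.75
position: [0.4293, -0.0116, 0.1092]
tool_rot: [-3.142, -0.0, -2.887]
force: [-5.6, 2.4, 2.4]
grip_width: 0.0214
finger_force: 33.2
clock: 16.75
position: [0.4291, -0.0117, 0.2614]
tool_rot: [-3.141, 0.001, -2.888]
force: [0.3, -0.2, -0.5]
grip_width: 0.0425
finger_force: 0.0
17.05 [ 0.4293 -0.0115  0.2797] [ 3.142e+00  1.000e-03 -2.887e+00] [-0.33  0.15  0.25  2.03 -0.04  0.97  1.76] 0.043
wrist red [242 165  23  18 404] lo [ 0.42  -0.022  0.126] hi [ 0.436 -0.002  0.133] med [ 0.427 -0.012  0.131] maxbox [428.3 -11.7] ((16.115060806274414, 20.353364944458008), 14.882468223571777)
wrist tip 0.66 [256. 172.] [ 0.425 -0.01   0.131]
wrist plat 0.81 [0.581 0.047 0.035]
top red [154 197  11  10  72] lo [0.453 0.301 0.124] hi [0.468 0.319 0.132] med [0.46  0.31  0.129] maxbox [460.8 310.4] ((19.470787048339844, 12.834578514099121), 63.15950393676758)
top tip 0.8 [159. 203.] [0.458 0.31  0.13 ]
top tip 0.58 [330. 216.] [0.414 0.018 0.339]
top plat 0.84 [0.615 0.02  0.034]
base 721 ((508.0129089355469, 18.11919403076172), (179.5703582763672, 40.70492935180664), 15.303159713745117)
```

View pics/w7.png

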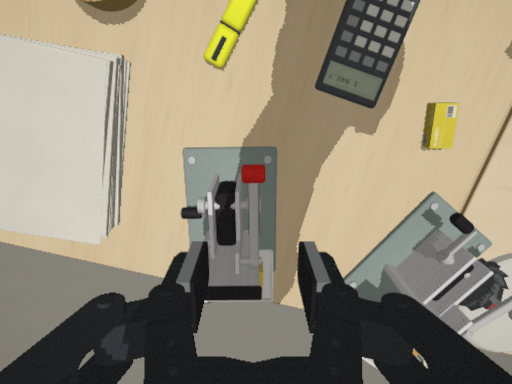

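The knob is back at rest at (253,173), and the crank has turned. The mast mostly hides the box here, so I'll check it in the scene view.

Run:
```python
from h import *
p=grab_frame("scene"); cv2.imwrite("pics/e.png",cv2.resize(p["image"][100:260,150:400,::-1],None,fx=3,fy=3))
for r in find_in(p,"staple_box")[:3]: print(r["confidence"],np.round(r["extent"]),np.round(world(p,*r["extent"][:2]),3))
```

```text
0.8 [265. 170.  23.  32.] [0.571 0.026 0.064]
0.71 [257. 285.  32.  35.] [0.328 0.21  0.02 ]
```

View pics/e.png

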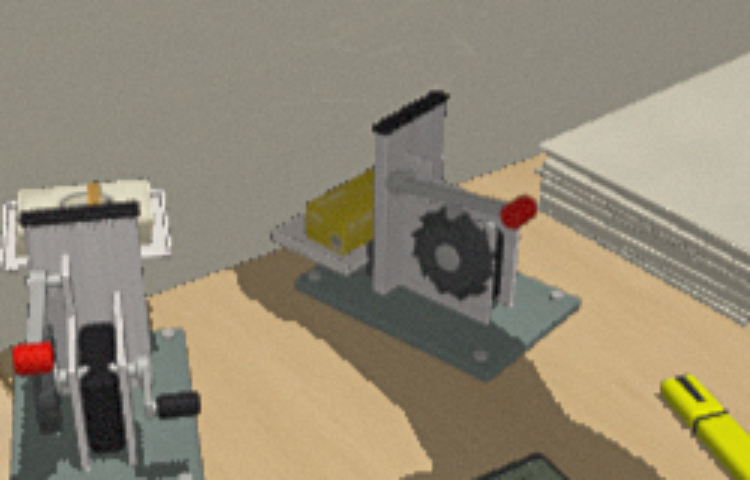

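The crop shows the yellow box at (340,210), flat on the lowered platform. The pawl is down with its knob at (518,212), and the other lift is unchanged.

```bash
python3 -c "from workcell import *; print(job_done())"
```

```text
the job is handed in; nothing more can be done
None
```

The job is handed in at about 17 s of the 48 s allowed: the yellow box rode flat down to the platform's stop, its pawl is back on the wheel, the gripper is clear, and the other lift was not touched; the judge's verdict was not shown.

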